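# Shim the rocking bench scale

## Robot

A 6-joint arm with a two-finger parallel gripper is mounted at the origin on the work surface. World frame = base frame: x ahead of the robot, y to its left, z up, the work surface at z = 0. Lengths are in m, angles in rad, forces in N, time in s.
With the tool pointing down it reaches from about 0.4 to 0.825 m from the base axis. Payload 7 kg.
Tool frame: the origin (TCP) lies at the very end of the fingers, on their centre line; the grasp point (between the pads) lies 19 mm behind it; z points along the fingers, x is the direction in which the jaws open and shut, and the axes are right-handed (so a half turn about z gives the same grasp; the last joint's range is limited). The gripper opens to 88 mm and grips with 3 to 60 N. Pads are 19 mm wide; open, the fingers measure 130 mm over their backs; the gripper's body (78 mm by 193 mm) begins 47 mm behind the grasp point.
Start: joints at [1.545, 0.359, 0.012, 0, -1.224, -0.288], TCP at [0.208, 0.642, 0.227] pointing down, gripper open.
Joint ranges: [-3.07, 3.07], [-1.43, 2.12], [-1.02, 1.25], [-3.03, 1.67], [-3.05, -0], [-3.03, 3.03]. Speed limits (rad/s): [2.39, 2.39, 3.01, 3.14, 3.14, 3.14].

## Interface

Orientations are given as [roll, pitch, yaw] about the fixed x, y, z axes, in that order (R = Rz(yaw) Ry(pitch) Rx(roll)).
In Python, from station import telemetry, grab_frame, arm, regions_of, pinpoint gives the robot as it stands. The module is installed in compiled form; this text tells all that it offers.
- The arm moves only by the shell command python3 -m inch 'ROWS' [FORCE]. ROWS is text: rows parted by semicolons, each of 7 numbers parted by spaces: the opening, from 0 (shut) to 1 (fully open), then the shift along the world's x, y, z in cm, then the turn, a rotation vector about the world's x, y, z in degrees. A call has 1 to 12 rows; each row is the pose to reach, as a shift and turn from the pose measured when the call began; what a row does not reach only later rows make up. A row lasts 1/8 s, in which the tool goes at most 62.5 mm and 10.7 degrees, less where a joint would pass 70% of its speed; a pose out of reach is approached as far as the arm can. A call with a gripper value outside its range is refused whole. The fingers move at their own pace and stop on an object; FORCE is the grip in N (left out, the last holds). Time passes only in rows, so rows that repeat a pose let the fingers close. It gives the time, the measured TCP pose, the force and the opening at its end, in the units of the state.
- telemetry.get_state(): the state, without advancing time (a new reading comes with each control period).
- grab_frame(name): name is "scene" or "top"; returns a dict with "pixels" (400x640x3 uint8, red, green, blue), "fx", "fy", "cx", "cy" (pixels), "dist_coeffs" ([k1, k2, p1, p2, k3] as OpenCV has them; the pictures are not rectified), "R" (3x3) and "t" (3): a world point X has camera coordinates R X + t. Camera axes: x right, y down, z forward; pixel columns grow to the right and rows downward; lengths in m; the calibration is good to about 2 mm. A picture is of the moment at which its call begins. There is no depth.
- arm.job_done(): hands the job in, once; it reports no verdict.
Trained networks look in the newest picture that a camera, given by its name, has taken for a name from the list of things; names that differ only in an ending like _2 or _b are one class to them, and where a whole thing is asked for, a point or a joint stands for the part that bears it (a point fixed in the world has none). Each returns a list of dicts, best first, with "p" (0 to 1); they miss things now and then, are a little off and sometimes report something else, mostly with a low value. They report only what shows in the picture. A call takes as long as a camera call. They do not tell look-alikes from the thing itself.
- regions_of(camera, name): "pixels" (400x640 bool, what is visible of it) and "bbox" ([left, top, right, bottom] in pixels, round what is visible of it).
- pinpoint(camera, name): "location" ([column, row] in pixels: a listed point, or the origin of a listed thing).
The state is a dict: "t": time; "q": joint angles; "qd": joint speeds; "joint_efforts": joint torques, N m; "eef_pos": TCP position; "ee_rot": TCP orientation; "force": force on the tool from outside, world axes, zero at the start; "moment": the same for the moment, N m; "width": finger opening in m.
Only numpy, scipy, OpenCV 4.12 (cv2) and the standard library are available. Lean on these libraries where they do the work, as an engineer would, in place of code of your own. Each camera call takes 0.05 s, during which the arm holds its last target. There are 200 camera calls.

## Task

The bench scale rocks because its foot nearest you on the left has lost its rubber cap. Take the tapered shim by its heel, slide its blade under that bare stud until you feel it grip snugly, stopping there so that it does not jack the scale off its other feet or shove it about, and let go of it; then press down on the pan's corner above that foot, firmly enough to tip the scale if it still rocked, to prove it stands firm, and take your hand away. Leave everything else as it lies.

Things in the scene. Friction and masses are not known exactly. Their poses are not given: they have to be found in the camera images.
- scale: Loose 6 kg bench scale: grey base (underside 24 mm up), steel pan 205 (x) by 255 (y) mm, top 70 mm up, indicator behind it. Origin on the counter under the pan's centre; x to the back, y left, z up. Feet under round ears (radius 17 mm, underside 26 mm up) at x +-115, y +-140; three rubber, standing. That at x -115, y +140 is a bare stud 13 mm thick, rounded, 3 to 10 mm clear of the counter (unmeasured)
- bad_ear (a point): Centre of the top of the ear that carries the bare stud, 38 mm above the counter, right over the stud's axis; fixed to the scale
- pan_corner (a point): Point on the pan's top, 22 mm in from both edges of the corner nearest the bare stud, 70 mm above the counter: where to press. With no shim, 4 to 8 N here tips the scale and this point sinks some millimetres onto the stud; 10 to 20 N proves it
- shim: Tapered shim, black plastic, 60 g, flat underside: upright heel block 26 (x) by 24 (y) by 40 (z) mm to grip, and a wedge blade 24 mm wide along +x from it, 14 mm thick at the heel (x = 13 mm) falling evenly to 2 mm at the tip (x = 133). Origin: centre of the heel's underside. Once nipped it stays by friction; after touching the stud the push grows about 2 N per mm: 8 to 10 N is snug, 20 N starts to jack the scale up
- shim_tip (a point): Middle of the shim's thin tip edge at the underside, x = 133 mm in the shim's frame
- packer: Flat packer, a bystander: same black heel as the shim, but its blade is broad and short, 40 mm wide, 75 mm long and 4 mm thick all along. Same frame as the shim
- vial: Bystander: amber bottle, 42 mm across, 75 mm tall; origin at its underside
- tape: Bystander: roll of tape, 90 mm across, 24 mm tall; origin at its underside
- oil: Bystander: red oil bottle, 58 mm across, 190 mm tall; origin at its underside
- dish: Bystander: round clear dish with a dark red lid, 98 mm across, 40 mm tall; origin at its underside
- pliers: Bystander: black-handled pliers lying flat, about 190 mm long, 12 mm tall; origin at the pivot
- carton: Bystander: black carton 55 by 85 by 115 mm tall; origin at its underside
Things that resemble listed ones, but are neither listed nor needed, are in the scene too. What is shaped like the shim but green or pink is not meant.

How it is judged:
By the outcome, as a careful person would: the job done as asked, in the order asked, and still so for the second after the job is handed in, with the robot touching nothing.
It also fails if it takes over 58 s, if anything falls off the work surface, if the arm or the gripper's body presses on something with over 40 N, if the wrist force passes 120 N, or if a joint passes its speed limit or range.

## Working session

There is one attempt and no reset: what is moved stays moved. The work goes in short steps, Python scripts to look and compute and a shell command to move; the robot and the scene stay as the last step left them, time stands still between calls to the robot, and variables do not carry over. Pictures are saved under pics/ and viewed, about 8 in all and at most 12, crops included, and the job is handed in when it is done.

```bash
mkdir -p pics; cat > h.py <<'E'
import numpy as np, cv2
from station import telemetry, grab_frame, arm, regions_of, pinpoint
def ray(f,px):
    K=np.array([[f["fx"],0,f["cx"]],[0,f["fy"],f["cy"]],[0,0,1.]])
    u=cv2.undistortPoints(np.array([[px]],float),K,np.array(f["dist_coeffs"],float))[0,0]
    R=np.array(f["R"]);t=np.array(f["t"])
    return -R.T@t, R.T@np.array([u[0],u[1],1.])
def at_z(f,px,z):
    c,d=ray(f,px); return c+d*(z-c[2])/d[2]
def proj(f,X):
    K=np.array([[f["fx"],0,f["cx"]],[0,f["fy"],f["cy"]],[0,0,1.]])
    R=np.array(f["R"]);t=np.array(f["t"],float)
    return cv2.projectPoints(np.array(X,float).reshape(-1,3),cv2.Rodrigues(R)[0],t,K,np.array(f["dist_coeffs"],float))[0][:,0]
def save(f,name,crop=None,k=1):
    im=f["pixels"][:,:,::-1]
    if crop: a,b,c,d=crop; im=im[b:d,a:c]
    cv2.imwrite("pics/"+name,cv2.resize(im,None,fx=k,fy=k,interpolation=cv2.INTER_CUBIC))
E
python3 - <<'E'
from h import *
np.set_printoptions(precision=4,suppress=True)
Z=dict(bad_ear=.038,pan_corner=.07,shim=0,shim_tip=0,packer=0,scale=0)
for c in("top","scene"):
    f=grab_frame(c);save(f,c+"0.png"); print(c,ray(f,(320,200)))
    for n in Z:
        for d in pinpoint(c,n)[:4]: print(n,round(d["p"],2),np.round(d["location"],1),at_z(f,d["location"],Z[n]))
s=telemetry.get_state();print(s["eef_pos"],s["ee_rot"],s["force"],s["width"],s["t"])
E
```

```text
top (array([0.3587, 0.0088, 1.3077]), array([ 0.1124,  0.0109, -0.9937]))
bad_ear 0.89 [301.1 163. ] [0.615  0.0829 0.038 ]
bad_ear 0.72 [243.3 124.6] [0.7325 0.2654 0.038 ]
pan_corner 0.69 [314.5 151.7] [0.6437 0.0419 0.07  ]
shim 0.82 [260.8 236.5] [0.3894 0.2036 0.    ]
shim 0.78 [206.1 190.2] [0.5303 0.3809 0.    ]
shim 0.71 [314.6 151. ] [0.6621 0.0435 0.    ]
shim 0.7 [189.4 212.7] [0.4585 0.43   0.    ]
shim_tip 0.9 [175.5 250.8] [0.3392 0.4674 0.    ]
shim_tip 0.73 [221.4 253.8] [0.3335 0.3237 0.    ]
shim_tip 0.67 [201.9 151. ] [0.6554 0.4012 0.    ]
shim_tip 0.39 [400.6 241. ] [ 0.3841 -0.2291  0.    ]
packer 0.7 [246.3 208.4] [0.4757 0.252  0.    ]
packer 0.63 [301.1 163.3] [0.6217 0.0851 0.    ]
scale 0.67 [355.  140.2] [ 0.6999 -0.0838  0.    ]
scene (array([ 1.3257, -0.2953,  0.9826]), array([-0.6552,  0.2218, -0.7223]))
bad_ear 0.96 [370.5 230.7] [0.6227 0.0873 0.038 ]
pan_corner 0.65 [360.4 234.6] [0.6501 0.0442 0.07  ]
pan_corner 0.65 [202.9 234.8] [ 0.5178 -0.3441  0.07  ]
shim 0.7 [447.7 172.9] [0.4534 0.4338 0.    ]
shim 0.7 [370.6 172.3] [0.3707 0.1992 0.    ]
shim 0.62 [446.  188.8] [ 0.5157  0.3917 -0.    ]
shim_tip 0.81 [395.5 155.9] [0.3234 0.3099 0.    ]
shim_tip 0.78 [436.5 146.4] [0.3233 0.4653 0.    ]
shim_tip 0.67 [476.  223.4] [0.6695 0.403  0.    ]
packer 0.64 [398.  194.6] [0.49   0.2389 0.    ]
scale 0.69 [324.5 278.4] [ 0.7033 -0.073   0.    ]
scale 0.39 [201.5 235.3] [ 0.4564 -0.3518  0.    ]
[0.2084 0.642  0.2266] [ 3.1416  0.0001 -1.8845] [-0.1799 -0.2935 -1.1745] 0.0877575396438027 0.7
```

View pics/top0.png

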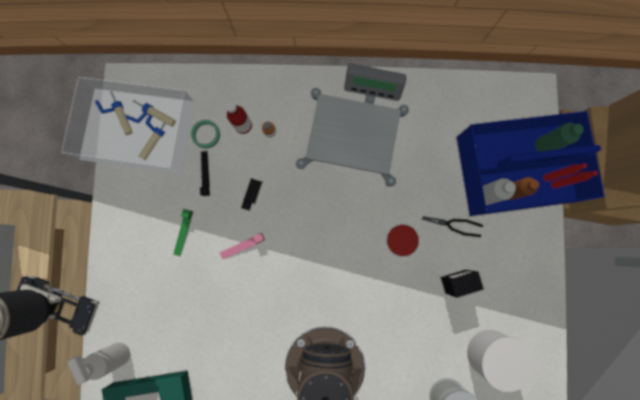

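View pics/scene0.png

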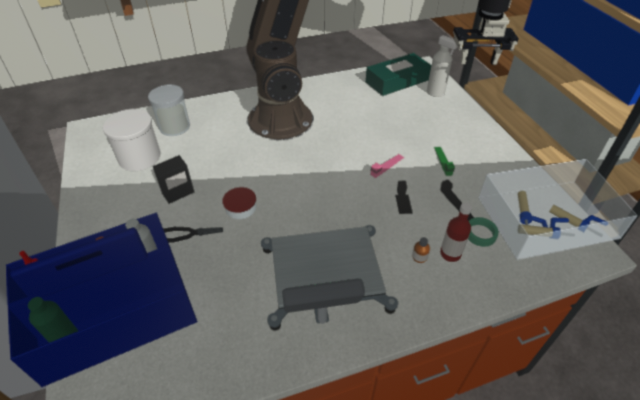

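Both views agree. The candidates, in top-image pixels:
- Black tool with a long narrow blade at (205,173), heel near (206,190), tip near (204,151). This is the shim by its description.
- Black, short and broad tool at (252,194), the packer.
- Green look-alike at (183,232) and pink look-alike at (242,246), both excluded.

The bad ear is at top (301,163) and scene (370,231). Next is one close crop with measurements.

```bash
python3 - <<'E'
from h import *
np.set_printoptions(precision=4,suppress=True)
F={c:grab_frame(c) for c in("top","scene")}
def tri(a,b):
    (c1,d1),(c2,d2)=ray(F["top"],a),ray(F["scene"],b)
    A=np.stack([d1,-d2],1);s=np.linalg.lstsq(A,c2-c1,rcond=None)[0]
    p,q=c1+d1*s[0],c2+d2*s[1];return (p+q)/2,np.linalg.norm(p-q)
print("ear",tri((301.1,163),(370.5,230.7)))
print("shim",tri((206.1,190.2),(446,188.8)),"tip",tri((201.9,151),(476,223.4)))
for c in F:
  for n in("shim","packer","scale"):
    for d in regions_of(c,n)[:4]:
        m=d["pixels"];ys,xs=np.nonzero(m);print(c,n,round(d["p"],2),d["bbox"],m.sum(), cv2.minAreaRect(np.stack([xs,ys],1).astype(np.float32)))
a=F["top"]["pixels"][80:220,170:420,::-1];b=F["scene"]["pixels"][160:335,240:490,::-1]
a=cv2.resize(a,(714,400),interpolation=3)
a=cv2.convertScaleAbs(a,alpha=1.6,beta=10)
cv2.imwrite("pics/c1.png",a)
b=cv2.convertScaleAbs(cv2.resize(b,(800,560),interpolation=3),alpha=1.6,beta=10);cv2.imwrite("pics/c2.png",b)
E
```

```text
ear (array([0.6174, 0.0864, 0.032 ]), np.float64(0.006689630316050682))
shim (array([0.5289, 0.3781, 0.0164]), np.float64(0.003835749542345008)) tip (array([ 0.6601,  0.4085, -0.0133]), np.float64(0.00707935437302369))
top shim 0.9 [220.9, 235.2, 266.3, 261.8] 396 ((241.96603393554688, 246.42776489257812), (8.835288047790527, 47.90216827392578), 64.79887390136719)
top shim 0.86 [198.7, 148.9, 210.0, 198.2] 485 ((204.5, 173.5), (47.0, 11.0), 90.0)
top shim 0.63 [169.9, 211.1, 192.5, 257.8] 438 ((182.6551971435547, 232.13796997070312), (11.124566078186035, 47.485416412353516), 11.888657569885254)
top packer 0.56 [242.0, 179.1, 261.3, 209.6] 337 ((251.30001831054688, 194.1000213623047), (12.016655921936035, 30.99032211303711), 18.434946060180664)
top scale 0.71 [292.5, 65.2, 412.4, 189.0] 7933 ((355.6960144042969, 121.20895385742188), (101.97838592529297, 114.98648071289062), 11.668773651123047)
scene shim 0.87 [368.4, 154.5, 401.6, 178.6] 340 ((385.4852600097656, 163.30882263183594), (13.3768892288208, 35.843204498291016), 59.03623962402344)
scene shim 0.77 [439.7, 180.2, 473.4, 222.8] 330 ((454.94757080078125, 200.32806396484375), (47.11470031738281, 13.284963607788086), 57.094757080078125)
scene shim 0.73 [435.8, 145.1, 454.7, 173.0] 253 ((444.4000549316406, 159.80001831054688), (30.4105224609375, 11.62755298614502), 63.43495178222656)
scene shim 0.39 [152.2, 154.7, 192.0, 199.4] 1290 ((173.9310302734375, 178.82757568359375), (40.85297393798828, 33.79655456542969), 68.19859313964844)
scene packer 0.84 [394.3, 181.1, 412.9, 213.8] 416 ((402.2388916015625, 196.7425079345703), (34.48352813720703, 14.163554191589355), 79.11447143554688)
scene scale 0.94 [260.9, 224.2, 399.0, 327.7] 8809 ((328.7215270996094, 276.1676025390625), (92.89239501953125, 131.92855834960938), 83.19094848632812)
```

View pics/c1.png

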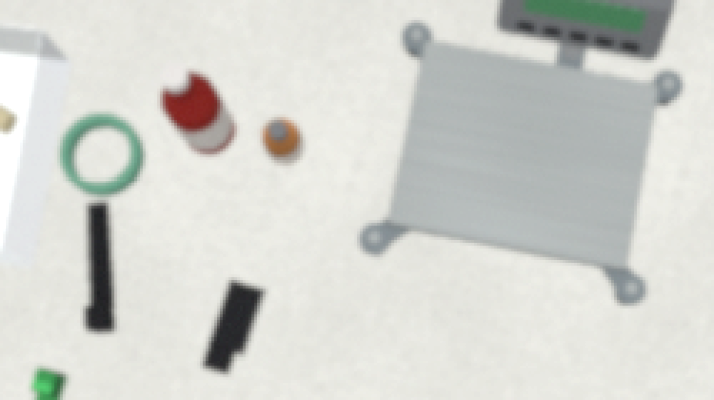

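View pics/c2.png

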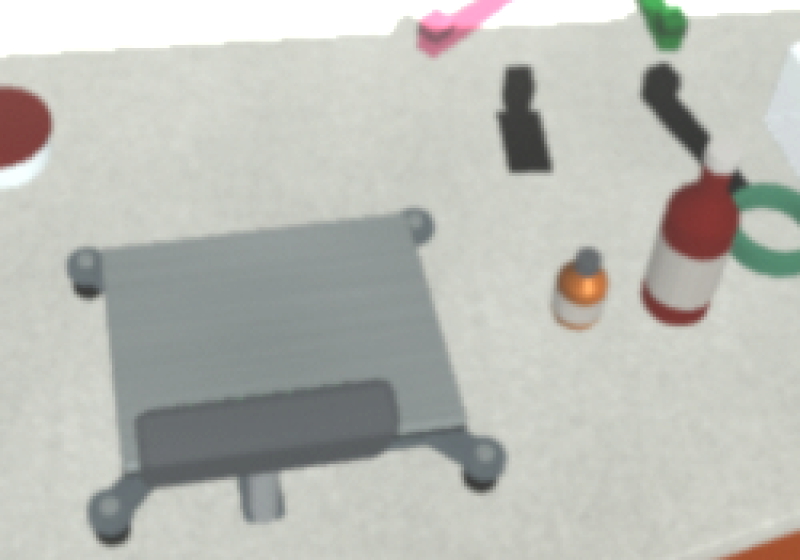

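The crops confirm it: the tool at top (205,173) has a long narrow blade, and its heel is at the near end. The blade broadens immediately on the packer at (252,194). I'll fit poses for the shim and scale using both cameras.

```bash
cat > fit.py <<'E'
from h import *
from scipy.optimize import minimize, least_squares
from scipy.spatial import ConvexHull
np.set_printoptions(precision=4,suppress=True)
H=[[x,y,z] for x in(-.013,.013) for y in(-.012,.012) for z in(0,.04)]
B=[[.013,y,z] for y in(-.012,.012) for z in(0,.014)]+[[.133,y,z] for y in(-.012,.012) for z in(0,.002)]
def place(P,p):
    c,s=np.cos(p[2]),np.sin(p[2]);P=np.array(P,float)
    return P@np.array([[c,s,0],[-s,c,0],[0,0,1]])+[p[0],p[1],p[3] if len(p)>3 else 0]
def render(f,p,box,S=8):
    a,b,c,d=box;im=np.zeros(((d-b)*S,(c-a)*S),np.uint8)
    for P in(H,B):
        q=proj(f,place(P,p));q=(q-[a,b]+.5)*S-.5
        cv2.fillConvexPoly(im,np.round(cv2.convexHull(q.astype(np.float32))*16).astype(np.int32),255,shift=4)
    return cv2.GaussianBlur(cv2.resize(im,(c-a,d-b),interpolation=cv2.INTER_AREA)/255.,(0,0),.8)
def fit_shim(f,box,p0,valid=None):
    a,b,c,d=box;g=f["pixels"][b:d,a:c].max(2).astype(float)
    bg=np.median(g);fg=np.percentile(g,2);D=np.clip((bg-g)/(bg-fg),0,1)
    V=np.ones_like(D) if valid is None else valid[b:d,a:c]
    cost=lambda p:(((render(f,[*p0[:2]+np.array(p[:2])/1e3,p0[2]+p[2]/50])-0 if 0 else render(f,[p0[0]+p[0]/1e3,p0[1]+p[1]/1e3,p0[2]+p[2]/50],box))-D)**2*V).sum()
    r=minimize(cost,[0,0,0],method="Nelder-Mead",options=dict(initial_simplex=[[0,0,0],[8,0,0],[0,8,0],[0,0,5]]))
    return np.array([p0[0]+r.x[0]/1e3,p0[1]+r.x[1]/1e3,p0[2]+r.x[2]/50]),r.fun
E
python3 - <<'E'
from fit import *
F={c:grab_frame(c) for c in("top","scene")}
p0=np.array([.525,.386,.08])
print("top",fit_shim(F["top"],(188,143,220,206),p0))
V=np.ones((400,640));V[211:,455:]=0
print("scene",fit_shim(F["scene"],(430,174,470,222),p0,V))
E=[[-.115,.14,.037],[-.115,-.14,.037],[.115,.14,.037],[.115,-.14,.037]]
P={"top":[(301.3,163.3),(389.9,181.2),(316,94),(403.5,110.1)],"scene":[(370.2,230.6),(267.5,243.1),(391.3,303.1),(274.4,318.8)]}
for cs in(["top"],["scene"],["top","scene"]):
    r=least_squares(lambda p:np.concatenate([(proj(F[c],place(E,p))-P[c]).ravel() for c in cs]),[.7,-.08,-.2])
    print(cs,r.x,r.fun,place([[-.115,.14,0],[-.0805,.1055,0.07]],r.x))
E
```

```text
top (array([0.5255, 0.3797, 0.1188]), np.float64(23.779708169783973))
scene (array([0.5246, 0.3826, 0.0532]), np.float64(36.147244010267556))
['top'] [ 0.7014 -0.0741 -0.1768] [-0.5421  0.4632  0.7661  0.3518 -0.3102 -1.0123  0.0829  0.1295] [[0.6128 0.084  0.    ]
 [0.6407 0.0439 0.07  ]]
['scene'] [ 0.7079 -0.0704 -0.1807] [ 0.0946 -0.477  -0.2383 -0.8382  0.3973  0.2267 -0.2561  0.6811] [[0.6199 0.088  0.    ]
 [0.6476 0.0478 0.07  ]]
['top', 'scene'] [ 0.705  -0.0718 -0.1787] [-1.3208 -0.8082 -0.0748 -0.7593 -0.9373 -2.1958 -0.607  -0.9062 -0.8741
 -1.1849 -1.0712 -1.4221 -0.5545 -0.7161 -1.0265 -0.1108] [[0.6167 0.0864 0.    ]
 [0.6445 0.0464 0.07  ]]
```

Estimates: shim heel at about (.525,.381) with yaw 0.085, stud at about (.6165,.086) with scale yaw -0.178. First I move above the shim's heel, with the jaws across its width.

```bash
python3 -m inch '1 5 -4 0 0 0 3; 1 10 -8 0 0 0 7; 1 15 -12 0 0 0 11; 1 20 -16 0 0 0 15; 1 25 -21 -2 0 0 19; 1 29 -24 -5 0 0 23; 1 31.7 -26.1 -8 0 0 23; 1 31.7 -26.1 -11 0 0 23; 1 31.7 -26.1 -11 0 0 23;1 31.7 -26.1 -11 0 0 23'
python3 - <<'E'
from h import *
s=telemetry.get_state();print(s["eef_pos"],s["ee_rot"],s["force"],s["t"])
f=grab_frame("scene");g=grab_frame("top")
print(proj(f,[s["eef_pos"]]),proj(g,[s["eef_pos"]]))
a=cv2.resize(f["pixels"][120:260,370:550,::-1],(720,560),interpolation=3)
cv2.imwrite("pics/d1.png",cv2.convertScaleAbs(a,alpha=1.6,beta=10))
E
```

```text
t: 2.45
eef_pos: [0.5257, 0.3819, 0.1179]
ee_rot: [-3.14, 0.001, -1.482]
force: [0.2, 0.0, 0.6]
width: 0.0877
[0.52573426 0.38192018 0.11792779] [-3.14021172e+00  7.37947860e-04 -1.48215385e+00] [0.22293424 0.02241133 0.64820346] 2.45
[[452.77334704 163.02814098]] [[194.34297511 186.18443719]]
```

View pics/d1.png

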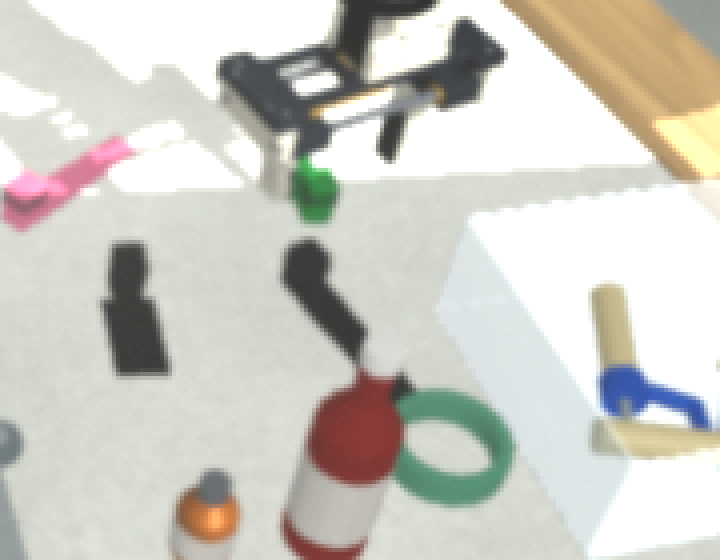

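Fingertips at crop (280,190) and (390,150) straddle the heel line, and their midpoint agrees with the calibration within about 1 px. Descending, then closing.

```bash
python3 -m inch '1 0 0 -3 0 0 0; 1 0 0 -6 0 0 0; 1 0 0 -9 0 0 0; 1 0 0 -10.8 0 0 0; 1 0 0 -10.8 0 0 0; 0 0 0 -10.8 0 0 0; 0 0 0 -10.8 0 0 0; 0 0 0 -10.8 0 0 0; 0 0 0 -10.8 0 0 0;0 0 0 -10.8 0 0 0; 0 0 0 -10.8 0 0 0' 25
```

```text
t: 3.92
eef_pos: [0.5257, 0.3823, 0.0105]
ee_rot: [-3.139, 0.002, -1.482]
force: [0.7, 0.0, 0.3]
width: 0.0329
```

```bash
python3 -m inch '0 0 0 0 0 0 0; 0 0 0 0 0 0 0; 0 0 0 0 0 0 0; 0 0 0 0 0 0 0' 25; python3 -m inch '0 0 0 2 0 0 0; 0 0 0 4 0 0 0;0 0 0 4 0 0 0;0 0 0 4 0 0 0'
python3 - <<'E'
from fit import *
s=telemetry.get_state();print(s["eef_pos"],s["ee_rot"],s["force"],s["width"])
f=grab_frame("scene");g=grab_frame("top")
for n in ("scene","top"):
    for d in pinpoint(n,"shim_tip")[:4]: print(n,round(d["p"],2),d["location"],at_z(f if n=="scene" else g,d["location"],.04))
a=cv2.resize(f["pixels"][130:250,400:520,::-1],(400,400),interpolation=3)
b=cv2.resize(g["pixels"][120:240,140:260,::-1],(400,400),interpolation=3)
cv2.imwrite("pics/e1.png",cv2.convertScaleAbs(np.hstack([a,b]),alpha=1.6,beta=10))
E
```

```text
t: 4.42
eef_pos: [0.5257, 0.3823, 0.0104]
ee_rot: [-3.14, 0.002, -1.482]
force: [-1.4, 0.7, 0.2]
width: 0.0235
t: 4.92
eef_pos: [0.5253, 0.382, 0.0498]
ee_rot: [-3.14, 0.001, -1.482]
force: [0.2, -0.6, -2.2]
width: 0.0236
[0.5253 0.382  0.0498] [-3.1402  0.0014 -1.4822] [ 0.2237 -0.577  -2.2139] 0.023595051975647107
scene 0.88 [475.8, 213.5] [0.664  0.3944 0.04  ]
scene 0.88 [398.5, 156.0] [0.3677 0.2942 0.04  ]
scene 0.42 [435.6, 144.1] [0.3526 0.4374 0.04  ]
top 0.96 [174.8, 252.6] [0.3344 0.4552 0.04  ]
top 0.73 [219.1, 254.7] [0.3314 0.3208 0.04  ]
top 0.51 [203.0, 147.8] [0.6565 0.3863 0.04  ]
```

View pics/e1.png

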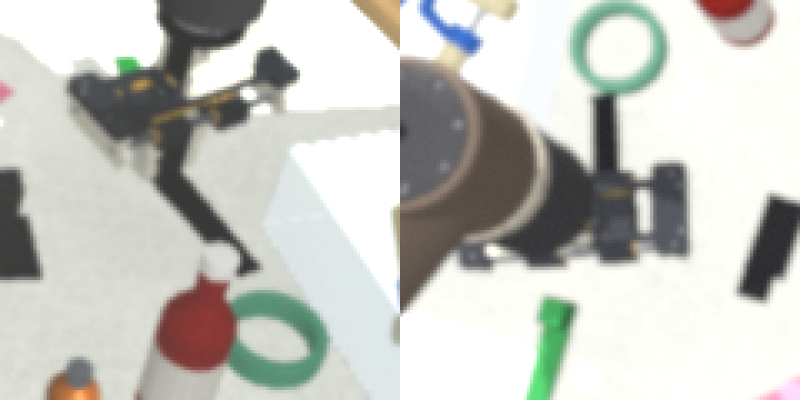

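The shim is gripped and its blade points ahead: tip at crop (250,265) left, (605,97) right. Now I lift it over the packer, turn it to the scale's x axis, and stop short of the stud.

```bash
python3 -m inch '0 -1 -1 3 0 0 -2; 0 -2 -5 5 0 0 -4; 0 -3 -10 5 0 0 -7; 0 -4 -15 5 0 0 -10; 0 -5 -19 5 0 0 -13; 0 -6 -23 5 0 0 -15.3; 0 -7.1 -26.6 5 0 0 -15.3; 0 -7.1 -26.6 1 0 0 -15.3;0 -7.1 -26.6 -2 0 0 -15.3; 0 -7.1 -26.6 -3.2 0 0 -15.3;0 -7.1 -26.6 -3.2 0 0 -15.3'
python3 - <<'E'
from fit import *
s=telemetry.get_state();print(s["eef_pos"],s["ee_rot"],s["force"],s["width"])
f=grab_frame("scene");g=grab_frame("top")
for n,F in (("scene",f),("top",g)):
  for m,z in(("shim_tip",.008),("bad_ear",.038),("pan_corner",.07)):
    for d in pinpoint(n,m)[:3]: print(n,m,round(d["p"],2),d["location"],at_z(F,d["location"],z))
a=cv2.resize(f["pixels"][160:260,310:410,::-1],(400,400),interpolation=3)
b=cv2.resize(g["pixels"][130:230,245:345,::-1],(400,400),interpolation=3)
cv2.imwrite("pics/f1.png",cv2.convertScaleAbs(np.hstack([a,b]),alpha=1.6,beta=10))
E
```

```text
t: 6.5
eef_pos: [0.4541, 0.1157, 0.0171]
ee_rot: [3.142, -0.001, -1.749]
force: [-0.1, 0.5, -0.2]
width: 0.0238
[0.4541 0.1157 0.0171] [ 3.1415 -0.0006 -1.7488] [-0.128   0.548  -0.2446] 0.02379776047408433
scene shim_tip 0.84 [435.2, 144.1] [0.3191 0.4609 0.008 ]
scene shim_tip 0.77 [367.1, 225.6] [0.5799 0.0977 0.008 ]
scene shim_tip 0.41 [398.8, 157.0] [0.3401 0.3129 0.008 ]
scene bad_ear 0.61 [370.4, 231.0] [0.6236 0.0866 0.038 ]
scene bad_ear 0.39 [450.4, 251.2] [0.7562 0.2585 0.038 ]
scene pan_corner 0.87 [359.7, 234.6] [0.6495 0.0425 0.07  ]
top shim_tip 0.59 [295.7, 174.5] [0.5842 0.1005 0.008 ]
top shim_tip 0.53 [175.3, 250.4] [0.3405 0.4653 0.008 ]
top pan_corner 0.52 [269.1, 133.1] [0.6982 0.1798 0.07  ]
```

View pics/f1.png

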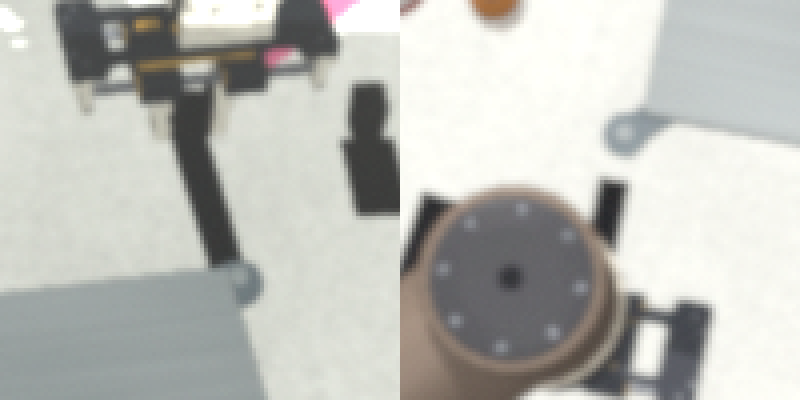

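The blade's tip is about 3 cm in front of the ear: right panel tip (613,182), ear (625,133). Now the lateral error, from the top camera's own pixels.

```bash
python3 - <<'E'
from fit import *
f=grab_frame("scene");g=grab_frame("top")
d=np.array([np.cos(-.178),np.sin(-.178)]);n=np.array([-d[1],d[0]])
tp=at_z(g,(298.25,175.5),.008)[:2];e=at_z(g,(301.25,163.25),.037)[:2]
print("top",tp,e,"along",(e-tp)@d,"left",(e-tp)@n)
# dark-line midpoints of blade in both views vs. predicted
s=telemetry.get_state();P=s["eef_pos"];y=s["ee_rot"][2]+np.pi/2
for nm,F,E in(("top",g,(301.25,163.25)),("scene",f,(370.3,230.8))):
    est=proj(F,place([[0.08,0,.009],[.133,0,.001]],[P[0],P[1],y,.007]));print(nm,est, at_z(F,E,.037))
    for r in ((176,178,180,184,188) if nm=="top" else (200,206,212,218,224)):
        row=F["pixels"][r].max(1).astype(float)
        a,b=(285,312) if nm=="top" else (345,375)
        w=np.clip(110-row[a:b],0,None);print(r,(w*np.arange(a,b)).sum()/w.sum(),(w>0).sum(), row[a:b].astype(int) if r in(176,206) else "")
E
```

```text
top [0.5812 0.0925] [0.6144 0.0825] along 0.0344359019576761 left -0.003955998470808945
top [[294.6223 190.3531]
 [298.282  174.1929]] [0.6144 0.0825 0.037 ]
176 297.76190476190476 7 [150 150 151 151 150 149 148 147 136 111  71  41  34  36  43  57  89 123
 143 149 149 149 149 150 151 151 151]
178 297.45849802371544 8 
180 297.0180360721443 7 
184 293.89728096676737 14 
188 292.8521870286576 15 
scene [[362.3237 211.8011]
 [366.1457 227.4512]] [0.6221 0.087  0.037 ]
200 358.86897590361446 11 
206 360.6469696969697 10 [131 131 131 132 133 133 131 131 130 130 122  90  48  32  30  31  32  31
  31  41  74 114 127 128 128 127 127 129 129 131]
212 362.4597875569044 10 
218 364.1947852760736 10 
224 365.81103678929765 10
```

The projections match the shim in both views, and the lateral error to the stud is about 1 mm. I lower onto the counter and slide 2.5 cm, which leaves the tip about 7 mm short of the stud axis.

```bash
python3 -m inch '0 0 0 -0.4 0 0 0; 0 0 0 -0.65 0 0 0; 0 0 0 -0.65 0 0 0;0 0 0 -0.65 0 0 0' 40; python3 -m inch '0 0.5 -0.09 0 0 0 0; 0 1 -0.18 0 0 0 0; 0 1.5 -0.27 0 0 0 0; 0 2 -0.36 0 0 0 0; 0 2.5 -0.44 0 0 0 0; 0 2.5 -0.44 0 0 0 0;0 2.5 -0.44 0 0 0 0'
```

```text
t: 7.5
eef_pos: [0.4545, 0.116, 0.0113]
ee_rot: [-3.14, 0.001, -1.749]
force: [-0.0, -0.5, -0.6]
width: 0.0237
t: 8.38
eef_pos: [0.4793, 0.1115, 0.0112]
ee_rot: [-3.14, 0.001, -1.749]
force: [-0.7, 0.2, -0.4]
width: 0.0239
```

```bash
python3 -m inch '0 0 0 -0.08 0 0 0; 0 0 0 -0.08 0 0 0; 0 0 0 -0.08 0 0 0'; python3 -m inch '0 0.3 -0.053 0 0 0 0; 0 0.6 -0.106 0 0 0 0; 0 0.9 -0.16 0 0 0 0; 0 0.9 -0.16 0 0 0 0;0 0.9 -0.16 0 0 0 0'; python3 -m inch '0 0.3 -0.053 0 0 0 0; 0 0.6 -0.106 0 0 0 0; 0 0.6 -0.106 0 0 0 0;0 0.6 -0.106 0 0 0 0'
```

```text
t: 8.75
eef_pos: [0.4792, 0.1115, 0.0105]
ee_rot: [-3.14, 0.001, -1.749]
force: [0.3, -0.4, -0.5]
width: 0.0236
t: 9.38
eef_pos: [0.4883, 0.1099, 0.0104]
ee_rot: [-3.14, 0.001, -1.749]
force: [0.2, -0.0, -0.8]
width: 0.0239
t: 9.88
eef_pos: [0.4943, 0.1088, 0.0104]
ee_rot: [-3.14, 0.001, -1.749]
force: [-0.3, -0.3, -1.0]
width: 0.0241
```

```bash
for i in 1; do :; done; python3 -m inch '0 0.25 -0.045 0 0 0 0; 0 0.5 -0.09 0 0 0 0; 0 0.5 -0.09 0 0 0 0'; python3 -m inch '0 0.2 -0.035 0 0 0 0; 0 0.4 -0.07 0 0 0 0; 0 0.4 -0.07 0 0 0 0'
```

```text
t: 10.25
eef_pos: [0.4996, 0.1079, 0.0104]
ee_rot: [-3.14, 0.001, -1.749]
force: [1.4, 0.2, -0.2]
width: 0.0237
t: 10.62
eef_pos: [0.5038, 0.1072, 0.0104]
ee_rot: [-3.14, 0.001, -1.749]
force: [-0.5, 0.4, -0.5]
width: 0.0239
```

```bash
python3 -m inch '0 0.2 -0.035 0 0 0 0; 0 0.4 -0.07 0 0 0 0; 0 0.4 -0.07 0 0 0 0'
```

```text
t: 11.0
eef_pos: [0.508, 0.1065, 0.0104]
ee_rot: [-3.14, 0.001, -1.75]
force: [0.7, -0.5, -0.5]
width: 0.024
```

```bash
python3 -m inch '0 0.2 -0.036 0 0 0 0; 0 0.4 -0.072 0 0 0 0; 0 0.4 -0.072 0 0 0 0'
```

```text
t: 11.38
eef_pos: [0.5123, 0.1059, 0.0104]
ee_rot: [-3.14, 0.001, -1.75]
force: [0.4, -0.0, -0.4]
width: 0.0239
```

```bash
python3 -m inch '0 0.2 -0.036 0 0 0 0; 0 0.4 -0.072 0 0 0 0; 0 0.4 -0.072 0 0 0 0'
```

```text
t: 11.75
eef_pos: [0.5166, 0.1052, 0.0104]
ee_rot: [-3.139, 0.001, -1.75]
force: [0.0, 0.2, -1.2]
width: 0.0239
```

```bash
python3 -m inch '0 0.2 -0.036 0 0 0 0; 0 0.3 -0.054 0 0 0 0; 0 0.3 -0.054 0 0 0 0'
```

```text
t: 12.12
eef_pos: [0.5198, 0.1046, 0.0104]
ee_rot: [-3.139, 0.002, -1.75]
force: [-0.3, -0.1, 0.1]
width: 0.0238
```

```bash
python3 -m inch '0 0.2 -0.036 0 0 0 0; 0 0.35 -0.06 0 0 0 0; 0 0.35 -0.06 0 0 0 0'
```

```text
t: 12.5
eef_pos: [0.5235, 0.104, 0.0104]
ee_rot: [-3.139, 0.002, -1.75]
force: [-0.4, 0.4, 0.5]
width: 0.0236
```

```bash
python3 -m inch '0 0.2 -0.036 0 0 0 0; 0 0.35 -0.06 0 0 0 0; 0 0.35 -0.06 0 0 0 0'
```

```text
t: 12.88
eef_pos: [0.5272, 0.1034, 0.0104]
ee_rot: [-3.139, 0.002, -1.75]
force: [-0.0, -0.5, 0.5]
width: 0.0239
```

```bash
python3 -m inch '0 0.15 -0.027 0 0 0 0; 0 0.3 -0.054 0 0 0 0; 0 0.3 -0.054 0 0 0 0'
```

```text
t: 13.25
eef_pos: [0.5305, 0.1029, 0.0104]
ee_rot: [-3.139, 0.002, -1.75]
force: [0.4, -0.3, 0.2]
width: 0.0238
```

```bash
python3 -m inch '0 0.15 -0.027 0 0 0 0; 0 0.3 -0.054 0 0 0 0; 0 0.3 -0.054 0 0 0 0'
```

```text
t: 13.62
eef_pos: [0.5336, 0.1023, 0.0104]
ee_rot: [-3.139, 0.002, -1.75]
force: [0.2, -0.4, -0.2]
width: 0.024
```

```bash
python3 -m inch '0 0.15 -0.027 0 0 0 0; 0 0.3 -0.054 0 0 0 0; 0 0.3 -0.054 0 0 0 0'
```

```text
t: 14.0
eef_pos: [0.536, 0.1015, 0.0104]
ee_rot: [-3.14, 0.001, -1.75]
force: [-5.3, 0.2, 5.3]
width: 0.0235
```

```bash
python3 -m inch '0 0.15 -0.027 0 0 0 0; 0 0.3 -0.054 0 0 0 0; 0 0.3 -0.054 0 0 0 0'
```

```text
t: 14.38
eef_pos: [0.5376, 0.1007, 0.0104]
ee_rot: [3.141, 0.0, -1.75]
force: [-9.3, 2.4, 8.1]
width: 0.0236
```

```bash
python3 - <<'E'
from h import *
np.set_printoptions(precision=2,suppress=True)
for i in range(4):
    f=grab_frame("scene");s=telemetry.get_state();print(s["force"],s["moment"],np.array(s["eef_pos"])*1000)
E
```

```text
[-8.96  3.27  7.56] [0.86 3.02 0.04] [537.59 100.73  10.35]
[-9.05  2.56  7.54] [0.85 3.   0.04] [537.56 100.72  10.34]
[-9.    2.22  7.52] [0.89 3.   0.07] [537.59 100.72  10.35]
[-8.9   1.78  8.42] [0.84 3.06 0.03] [537.61 100.73  10.36]
```

Steady push of about 9.3 N along the blade, which is snug. Release and rise straight up.

```bash
python3 -m inch '0.7 0 0 0 0 0 0; 0.7 0 0 0 0 0 0; 0.7 0 0 0 0 0 0; 0.7 0 0 0 0 0 0; 0.7 0 0 0 0 0 0; 0.7 0 0 0 0 0 0; 0.7 0 0 3 0 0 0; 0.7 0 0 7 0 0 0; 0.7 0 0 12 0 0 0; 0.7 0 0 12 0 0 0; 0.7 0 0 12 0 0 0'
python3 - <<'E'
from fit import *
s=telemetry.get_state();print(s["eef_pos"],s["force"],s["width"])
f=grab_frame("scene");g=grab_frame("top")
E=[[-.115,.14,.037]]
for n,F in (("scene",f),("top",g)):
  for m,z in(("bad_ear",.038),("pan_corner",.07),("shim",0)):
    for d in pinpoint(n,m)[:2]: print(n,m,round(d["p"],2),d["location"],at_z(F,d["location"],z))
a=cv2.resize(f["pixels"][160:330,250:420,::-1],(400,400),interpolation=3)
b=cv2.resize(g["pixels"][80:230,245:395,::-1],(400,400),interpolation=3)
cv2.imwrite("pics/g1.png",cv2.convertScaleAbs(np.hstack([a,b]),alpha=1.6,beta=10))
E
```

```text
t: 15.95
eef_pos: [0.5373, 0.1007, 0.1302]
ee_rot: [3.142, 0.001, -1.75]
force: [-0.3, 0.6, -0.4]
width: 0.0612
[0.5373 0.1007 0.1302] [-0.2922  0.6069 -0.417 ] 0.06118788594825469
scene bad_ear 0.8 [370.4, 229.1] [0.6174 0.0893 0.038 ]
scene pan_corner 0.77 [356.3, 231.3] [0.6362 0.0383 0.07  ]
scene shim 0.79 [449.1, 172.6] [0.4536 0.4388 0.    ]
scene shim 0.62 [361.0, 218.4] [0.5427 0.0949 0.    ]
top bad_ear 0.8 [301.9, 159.9] [0.6247 0.0807 0.038 ]
top pan_corner 0.88 [311.6, 152.3] [0.6417 0.0506 0.07  ]
top pan_corner 0.23 [203.7, 135.9] [0.6861 0.3774 0.07  ]
top shim 0.49 [260.5, 238.2] [0.3842 0.2044 0.    ]
```

View pics/g1.png

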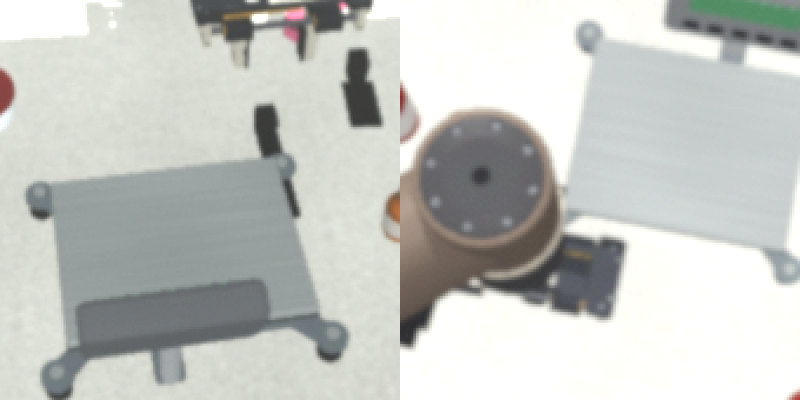

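The shim stays put under the ear, with its heel at left crop (266,115) and tip at (295,212). The scale's ears are where they were, within 1 px. Now I shut the fingers and move over the pan corner at about (.6445,.0464).

```bash
python3 -m inch '0 3 -1.5 0 0 0 0; 0 6 -3 0 0 0 0; 0 9 -4.5 0 0 0 0; 0 10.7 -5.4 0 0 0 0;0 10.7 -5.4 0 0 0 0; 0 10.7 -5.4 0 0 0 0; 0 10.7 -5.4 0 0 0 0; 0 10.7 -5.4 -2 0 0 0; 0 10.7 -5.4 -4 0 0 0; 0 10.7 -5.4 -5 0 0 0;0 10.7 -5.4 -5 0 0 0'
python3 - <<'E'
from fit import *
s=telemetry.get_state();print(s["eef_pos"],s["force"],s["width"])
f=grab_frame("scene");g=grab_frame("top")
print(proj(f,[s["eef_pos"]]))
a=cv2.resize(f["pixels"][180:300,300:420,::-1],(600,600),interpolation=3)
cv2.imwrite("pics/i1.png",cv2.convertScaleAbs(a,alpha=1.6,beta=10))
E
```

```text
t: 17.73
eef_pos: [0.6439, 0.0468, 0.0794]
ee_rot: [3.14, -0.001, -1.75]
force: [-0.2, -0.2, 0.3]
width: 0.0006
[0.6439 0.0468 0.0794] [-0.2249 -0.2432  0.254 ] 0.0005703347691305035
[[360.64   230.3037]]
```

View pics/i1.png

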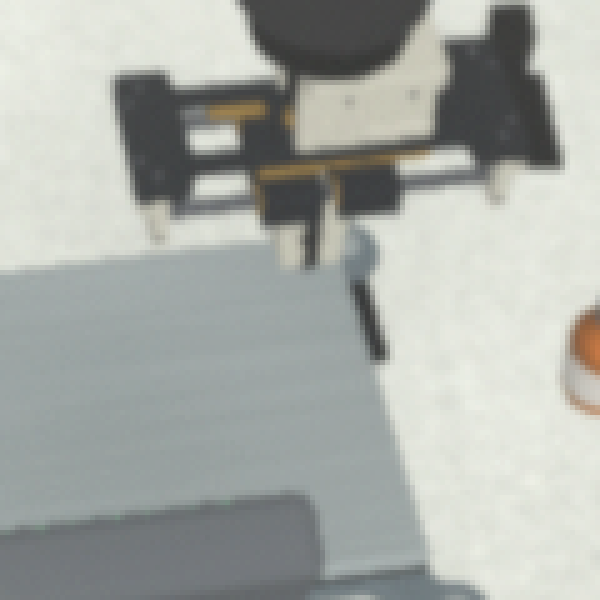

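Fingertips at crop (308,265) are over the pan's near-left corner. I nudge slightly left and press in small steps.

```bash
python3 -m inch '0 0 0.2 -0.3 0 0 0; 0 0 0.2 -0.6 0 0 0; 0 0 0.2 -0.85 0 0 0; 0 0 0.2 -0.85 0 0 0'; python3 -m inch '0 0 0 -0.1 0 0 0; 0 0 0 -0.2 0 0 0; 0 0 0 -0.2 0 0 0'
```

```text
t: 18.32
eef_pos: [0.6446, 0.0488, 0.0717]
ee_rot: [3.141, -0.001, -1.75]
force: [-0.9, -0.4, 0.1]
width: 0.0002
t: 18.7
eef_pos: [0.6446, 0.0487, 0.0697]
ee_rot: [3.141, -0.001, -1.75]
force: [-0.3, 0.3, 0.2]
width: 0.0002
```

```bash
python3 -m inch '0 0 0 -0.1 0 0 0; 0 0 0 -0.15 0 0 0; 0 0 0 -0.15 0 0 0'
```

```text
t: 19.08
eef_pos: [0.6447, 0.0488, 0.0694]
ee_rot: [-3.141, -0.0, -1.749]
force: [-3.6, 1.0, 8.8]
width: 0.0004
```

```bash
python3 -m inch '0 0 0 -0.1 0 0 0; 0 0 0 -0.15 0 0 0; 0 0 0 -0.15 0 0 0'
```

```text
t: 19.45
eef_pos: [0.6447, 0.0488, 0.0693]
ee_rot: [-3.141, -0.0, -1.749]
force: [-4.4, 0.6, 10.3]
width: 0.0006
```

```bash
python3 -m inch '0 0 0 -0.15 0 0 0; 0 0 0 -0.22 0 0 0; 0 0 0 -0.22 0 0 0; 0 0 0 -0.22 0 0 0; 0 0 0 -0.22 0 0 0'
```

```text
t: 20.08
eef_pos: [0.6447, 0.0488, 0.0692]
ee_rot: [-3.14, -0.0, -1.748]
force: [-6.2, 0.0, 15.4]
width: 0.0003
```

15.4 N and the corner sank only about 0.2 mm, so it stands firm. I retreat, clear of the view, and check.

```bash
python3 -m inch '0 0 0 1 0 0 0; 0 0 0 4 0 0 0; 0 0 0 8 0 0 0; 0 0 0 14 0 0 0; 0 -3 4 16 0 0 0; 0 -6 9 16 0 0 0; 0 -9 14 16 0 0 0; 0 -12 19 16 0 0 0; 0 -14 24 16 0 0 0; 0 -14 24 16 0 0 0; 0 -14 24 16 0 0 0'
python3 - <<'E'
from fit import *
f=grab_frame("scene");g=grab_frame("top")
s=telemetry.get_state();print(s["eef_pos"],s["force"],s["t"])
a=cv2.resize(f["pixels"][160:330,250:420,::-1],(400,400),interpolation=3)
b=cv2.resize(g["pixels"][70:220,270:420,::-1],(400,400),interpolation=3)
cv2.imwrite("pics/j1.png",cv2.convertScaleAbs(np.hstack([a,b]),alpha=1.6,beta=10))
E
```

```text
t: 21.45
eef_pos: [0.5046, 0.2889, 0.2294]
ee_rot: [-3.14, -0.0, -1.747]
force: [0.1, 0.7, 0.6]
width: 0.0001
[0.5051 0.288  0.2293] [ 0.0427 -0.1618 -0.1842] 21.55
```

View pics/j1.png

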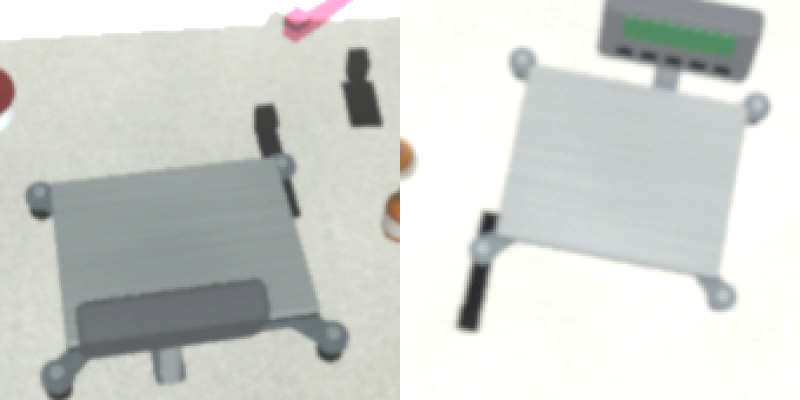

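The blade passes centrally under the bad ear, which sits at right crop (484,248), or top (301.5,163), as at the start. The shim and scale haven't moved and the arm is clear.

```bash
python3 -c "
from station import arm; print(arm.job_done())"
```

```text
the job is handed in; nothing more can be done
None
```

The shim is in place under the bare stud, the press test showed the scale standing firm, and I handed the job in at about 21.6 s.

- **Shim:** I gripped the black shim by its heel and slid it under the near-left stud from the front. I stopped at a steady push of about 9.3 N along the blade, within the 8 to 10 N that counts as snug, then let go. At that point the hand was also pressing down on the shim with about 7.5 N.
- **Press test:** I pressed the pan's corner to 15.4 N, and it sank only about 0.2 mm. The fingers also picked up about 6 N of sideways force during the press, but nothing moved.
- **Last checks:** In the last pictures the blade lies centrally under the ear. The scale and shim are where they were before the press, within about a pixel (3 mm). The arm was clear and reading no force.
- **Disagreement:** The two cameras differed by about 7 mm on where the scale was, so I used their average. The press point is therefore only good to a few millimetres.

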